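Fit the filter cassette into a steriliser container lid and lock it

ROBOT

A 6-joint arm with a two-finger parallel gripper is mounted at the origin on the work surface. World frame = base frame: x ahead of the robot, y to its left, z up, the work surface at z = 0. Lengths are in m, angles in rad, forces in N, time in s.
With the tool pointing down it reaches from about 0.25 to 0.725 m from the base axis. Payload 4 kg.
Tool frame: the origin (TCP) lies at the very end of the fingers, on their centre line; the grasp point (between the pads) lies 19 mm behind it; z points along the fingers, y is the line along which they close (so a half turn about z gives the same grasp; the last joint's range is limited). The gripper opens to 85 mm and grips with 20 to 120 N. Pads are 22 mm wide; open, the fingers measure 114 mm over their backs; the gripper's body (76 mm by 85 mm) begins 54 mm behind the grasp point. The pads swing forward as they close: fully open they stand 13 mm farther back than shut.
Start: joints at [0, 0.241, 0.005, 1.335, 0, 1.571], TCP at [0.5, -0, 0.198] pointing down, gripper open.
Joint ranges: [-2.72, 2.72], [-1.05, 1.87], [-1.09, 1.28], [-1.99, 2.15], [-1.42, 1.44], [-3.14, 3.14]. Speed limits (rad/s): [2.79, 2.79, 3.14, 3.14, 3.14, 3.14].

INTERFACE

Orientations are given as a unit quaternion [x, y, z, w].
In Python, from workcell import bot, vision, workorder gives the robot as it stands.
- The arm moves only by the shell command python3 -m creep 'ROWS' [OPENING]. ROWS is JSON, a list of rows, each a list of 2 entries, a list of its own where there are three numbers: the shift along the tool's x, y, z in mm, then the turn, a rotation vector about the tool's x, y, z in rad. In form: [[[dx, dy, dz], [wx, wy, wz]], ...]. A call has 1 to 12 rows; each row shifts and turns the commanded pose from where the row before left it, along the tool's axes as they then stand; what a row does not reach is not made up. A row lasts 1/8 s, in which the tool goes at most 62.5 mm and 10.7 degrees, less where a joint would pass 70% of its speed; a pose out of reach is approached as far as the arm can. A call is refused whole if a number of a shift passes 62.5 or a number of a turn 0.188, either way. A call with a gripper value outside its range is refused whole. OPENING is the finger opening in mm, from 0 to 85.4, set as the call begins (- or left out, the last holds). The fingers move at their own pace and stop on an object; the grip force is fixed at half the most. Time passes only in rows, so rows that do not move let the fingers close. It gives the time, the measured TCP pose, the force, the opening and the grip force at its end, in the units of the state.
- bot.get_obs(): the state, without advancing time (a new reading comes with each control period).
- vision.camera(name): name is "scene" or "side" or "wrist"; returns a dict with "image" (384x512x3 uint8, blue, green, red), "z_map" (384x512 float32, m along the optical axis (not along the pixel's ray), 0 where there is no reading), "K" (3x3 intrinsics, pixels), "rvec" (rotation vector, rad) and "tvec" (3), from world to camera coordinates, as OpenCV has them; the wrist camera has in their place "tool_from_camera" (4x4, takes a point from camera to tool coordinates, whose origin is the TCP and whose axes are the flange's). Camera axes: x right, y down, z forward; pixel columns grow to the right and rows downward; lengths in m; the calibration is good to about 2 mm. A picture is of the moment at which its call begins: read the wrist's pose just before it.
- workorder.job_done(): hands the job in; it is judged then, once.
Trained networks look in a picture, given as the dict that the camera call returned (one of the last four; its "shot" number tells which), for a name from the list of things; names that differ only in an ending like _2 or _b are one class to them, and where a whole thing is asked for, a point or a joint stands for the part that bears it (a point fixed in the world has none). Each returns a list of dicts, best first, with "score" (0 to 1); they miss things now and then, are a little off and sometimes report something else, mostly with a low value. They report only what shows in the picture. A call takes as long as a camera call. They do not tell look-alikes from the thing itself.
- vision.spot_in(picture, query): "position" ([column, row] in pixels, amid what is visible of it).
- vision.place_of(picture, query): "position" ([column, row] in pixels: a listed point, or the origin of a listed thing).
The state is a dict: "clock": time; "joint_pos": joint angles; "joint_vel": joint speeds; "tau": joint torques, N m; "eef_pos": TCP position; "tool_rot": TCP orientation; "ft_force": force on the tool from outside, world axes, zero at the start; "ft_torque": the same for the moment, N m; "grip_width": finger opening in m; "grasp_force": force on a finger pad.
Only numpy, scipy, OpenCV 4.12 (cv2) and the standard library are available. Lean on these libraries where they do the work, as an engineer would, in place of code of your own. Each camera call takes 0.05 s, during which the arm holds its last target. There are 200 camera calls.

TASK

The lid of the instrument container is lying inside-up on its mat. Slide the loose filter cassette plate forward along the lid so that its two ears run under the spring clips and it sits flat and fully home against the stops, then fold the hinged bar all the way down over it so its tooth drops into the plate's window. Leave the other things in and around the lid where they are.

Things in the scene. Friction and masses are not known exactly. Their poses are not given: they have to be found in the camera images.
- lid: Aluminium lid of a 300 (x) x 280 (y) mm steriliser container, upside down on a 340 x 320 mm grey mat; it does not move. Origin: centre of the mat's underside, on the counter. Its flat inside (the bed) is 15 mm above the origin, 292 x 272 mm; a rim 4 mm thick stands 30 mm above the bed. +x is the direction in which the plate slides home, +y the side of the bar's hinge.
- lid_home (a point): Fixed point of the lid at x = 60, y = 0 mm on the bed: when the plate is fully home its origin lies here, axes parallel to the lid's. The ears then touch two end stops that face them at lid x = 80.
- guide_left (a point): Mouth of the left ear guide: lid x = 40, y = 67.5 mm, on the bed; the right guide mirrors it at y = -67.5. Each is a steel wall 14 mm above the bed, inner face at y = +-67.5 from x = 40 to the stop at x = 80; in front it flares outwards to y = +-80 at x = 19.
- clip_left (a point): Lowest point of the left steel leaf clip at the start (lid x = 65, y = 59.5 mm, 4 mm above the bed; the right clip mirrors it). Leaf 13 mm wide, hinged at the stop, with a turned-up tip at lid x = 49. It springs up as the 6 mm ear runs under it and presses the ear down. Pushing the plate in takes up to 10 N, until it stops dead.
- plate: Loose perforated steel filter plate, 100 x 100 x 6 mm, about 0.2 kg, flat on the bed on the -x side of the guides, off-centre and askew. Origin: centre of underside; +x goes home first. Ears at mid-sides (x = -20 to 20) reach to y = +-66. Along the rear edge stands a flange, y = +-45, 22 mm high, 3 mm thick, rear face x = -50. Window in the front: x = 28 to 46, y = +-12.
- bar (a joint): Angle of the hold-down bar, rad: 0 = fully down on its end stop, 1.57 = upright; starts at 1.35 to 1.75, opens to 1.95. The pivot is stiff (0.15 N m), the bar stays where it is left. Steel strip 18 mm wide, 4 mm thick (top 1 mm above the axis when down). To close, its free end swings over towards the lid's -y and down, across the plate's front.
- bar_pivot (a point): Point on the bar's hinge axis, fixed at lid x = 97, y = 80 mm, 11 mm above the bed; the axis is parallel to the lid's x. A tooth under the bar, 80 mm from here, drops into the plate's window only if the plate is home within about 5 mm, and blocks the plate if the bar is folded first.
- bar_end (a point): Free end of the bar, on its strip, 158 mm from the pivot; a 3 mm thumb tab just beyond it turns up 9 mm.
- round_plate: Bystander: round perforated steel plate, 110 mm across, 4 mm thick with a black knob, on the counter to the right of the lid. Belongs to another container. Origin: centre of underside.
- cup: Bystander: small steel cup 42 mm across, 30 mm high, standing on the bed in the lid's far right corner (about x = 116, y = -113 of the lid). Origin: centre of underside.
- forceps: Bystander: steel forceps 145 mm long, on the counter to the left of the lid. Origin: middle.
- scissors: Bystander: steel scissors 145 mm long on the counter, right. Origin: middle.
Not all that is in view belongs to the job. Leave any pink look-alike of the plate alone.

How it is judged:
On the way, in this order (a step that is already met when the one before it is completed fails the run):
1. the plate lies flat and fully home under both clips, the bar still open (x of plate in the frame of lid_home between -0.004 and 0.004 m and y of plate in the frame of lid_home between -0.003 and 0.003 m and z of plate in the frame of lid_home between -0.002 and 0.002 m and angle between the x axis of plate and the x axis of lid, either way round below 0.05 rad and angle between plate's own z axis and vertical below 0.05 rad and value of joint bar above 0.3 rad), for 0.2 s.
2. the bar is folded fully down over the seated plate (x of plate in the frame of lid_home between -0.004 and 0.004 m and y of plate in the frame of lid_home between -0.003 and 0.003 m and z of plate in the frame of lid_home between -0.002 and 0.002 m and angle between the x axis of plate and the x axis of lid, either way round below 0.05 rad and angle between plate's own z axis and vertical below 0.05 rad and value of joint bar below 0.035 rad), for 0.2 s.
At the end, for the whole second after the job is handed in: The plate is at rest, flat in the guides (within 4 mm along and 3 mm across of the home point, 2 mm in height, turned and tilted by less than 0.05 rad), and the bar is fully down (within 0.035 rad) (all of step 2 and linear speed of plate below 0.01 m/s); the robot touches nothing.
It fails at once if a bystander in or by the lid (round plate, cup, forceps, scissors) is moved more than 30 mm (distance of any of round_plate, cup, forceps, scissors from where it was at the start of the episode above 0.03 m).
It also fails if it takes over 72 s, if anything falls off the work surface, if the arm or the gripper's body presses on something with over 40 N, if the wrist force passes 120 N, or if a joint passes its speed limit or range.

## Working session

There is one attempt and no reset: what is moved stays moved. The work goes in short steps, Python scripts to look and compute and a shell command to move; the robot and the scene stay as the last step left them, time stands still between calls to the robot, and variables do not carry over. Pictures are saved under pics/ and viewed, at most 10 in all, crops included, and the job is handed in when it is done.

```bash
mkdir -p pics; ls
cat > h.py <<'E'
import numpy as np, cv2
from workcell import bot, vision, workorder
from scipy.spatial.transform import Rotation as R
def pose():
    o=bot.get_obs(); T=np.eye(4); T[:3,:3]=R.from_quat(o['tool_rot']).as_matrix(); T[:3,3]=o['eef_pos']; return T
def shot(n):
    T=pose(); p=vision.camera(n)
    if n=='wrist': W=T@np.array(p['tool_from_camera'])
    else:
        M=np.eye(4); M[:3,:3]=cv2.Rodrigues(np.array(p['rvec'],float))[0]; M[:3,3]=np.ravel(p['tvec']); W=np.linalg.inv(M)
    return p,W
def ray(p,W,uv,z):
    "intersect pixel ray with plane z"
    d=W[:3,:3]@np.linalg.inv(p['K'])@np.array([uv[0],uv[1],1.]); c=W[:3,3]
    return c+d*(z-c[2])/d[2]
def dep(p,W,uv):
    u,v=int(round(uv[0])),int(round(uv[1])); w=p['z_map'][max(v-1,0):v+2,max(u-1,0):u+2]; w=w[w>0]
    if not len(w): return None
    return (W@np.r_[np.linalg.inv(p['K'])@np.array([uv[0],uv[1],1.])*np.median(w),1])[:3]
def proj(p,W,X):
    q=np.linalg.inv(W)@np.r_[X,1]; q=p['K']@q[:3]; return q[:2]/q[2]
E
python3 - <<'E'
from h import *
ims=[]
for n in ['scene','side']:
    p,W=shot(n); cv2.imwrite(f'pics/{n}0.png',p['image'])
    print(n,W[:3,3].round(3))
    for q in ['lid','lid_home','guide_left','clip_left','plate','bar','bar_pivot','bar_end','cup','round_plate']:
        for r in vision.place_of(p,q)[:2]:
            print(q,round(r['score'],2),np.round(r['position'],1),ray(p,W,r['position'],.015).round(4),dep(p,W,r['position']))
E
```

```text
pics
scene [0.794 0.429 0.632]
lid 0.81 [247.4 236.8] [ 0.5778 -0.009   0.015 ] [ 0.57880475 -0.00700056  0.01775079]
lid_home 0.93 [226.  237.3] [ 0.6215 -0.0295  0.015 ] [0.65891274 0.06989893 0.14878377]
guide_left 0.63 [249.5 260.4] [0.6023 0.05   0.015 ] [0.60498225 0.05523556 0.02358485]
clip_left 0.58 [234.  260.9] [0.6323 0.0362 0.015 ] [0.63435727 0.04130891 0.02302359]
plate 0.91 [298.2 157. ] [ 0.3203 -0.2009  0.015 ] [ 0.3135485  -0.20982672  0.00626492]
plate 0.72 [265.6 232.1] [ 0.5346 -0.0023  0.015 ] [0.53759072 0.00255701 0.02199766]Traceback (most recent call last):
  File "<stdin>", line 7, in <module>
ValueError: it knows: bar_end, bar_pivot, clip_left, cup, forceps, guide_left, lid, lid_home, plate, round_plate, scissors
```

```bash
python3 -c "
import cv2,numpy as np
a=cv2.imread('pics/scene0.png');b=cv2.imread('pics/side0.png');cv2.imwrite('pics/both0.png',cv2.resize(np.vstack([a,b]),(400,600)))"
```

```text
[ WARN:0@0.033] global loadsave.cpp:275 findDecoder imread_('pics/side0.png'): can't open/read file: check file path/integrity
Traceback (most recent call last):
ValueError: all the input arrays must have same number of dimensions, but the array at index 0 has 3 dimension(s) and the array at index 1 has 2 dimension(s)
```

View pics/scene0.png

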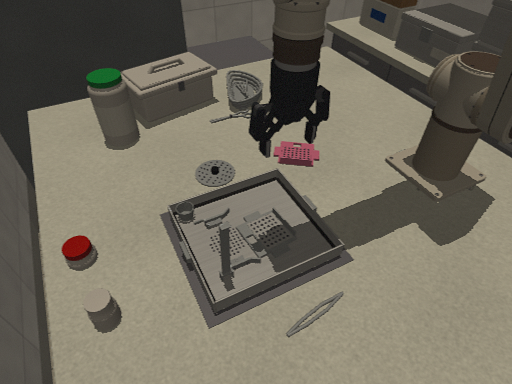

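The real plate is the steel one at about (265,232) in the lid. The other candidate, at (297,153), is the pink look-alike on the counter, which I'll leave alone. The bar stands upright at (226,250). Next I'll take the wrist and side views.

Run:
```python
from h import *
print(pose().round(3))
for n in ['side','wrist']:
    p,W=shot(n); cv2.imwrite(f'pics/{n}0.png',p['image'])
    print(n,W.round(3))
    for q in ['lid','lid_home','guide_left','clip_left','plate','bar_pivot','bar_end','cup']:
        for r in vision.place_of(p,q)[:2]:
            print(q,round(r['score'],2),np.round(r['position'],1),ray(p,W,r['position'],.015).round(4),dep(p,W,r['position']))
a=cv2.imread('pics/side0.png');b=cv2.imread('pics/wrist0.png');cv2.imwrite('pics/both0.png',cv2.resize(np.vstack([a,b]),None,fx=.78,fy=.78))
```

```text
[[ 0.     1.    -0.001  0.5  ]
 [ 1.    -0.    -0.    -0.   ]
 [-0.    -0.001 -1.     0.198]
 [ 0.     0.     0.     1.   ]]
side [[ 0.776 -0.432  0.459 -0.05 ]
 [-0.63  -0.555  0.543 -0.758]
 [ 0.019 -0.711 -0.703  0.933]
 [ 0.     0.     0.     1.   ]]
lid 0.75 [253.5 201. ] [ 0.5541 -0.032   0.015 ] [ 0.54990244 -0.03696677  0.02131295]
lid 0.36 [309.8 204.2] [ 0.673  -0.1413  0.015 ] [ 0.65437333 -0.15716682  0.03864102]
lid_home 0.58 [268.9 188.1] [ 0.6244 -0.0173  0.015 ] [ 0.62417986 -0.01757974  0.0153139 ]
guide_left 0.89 [249.7 180.9] [0.5994 0.0426 0.015 ] [0.59798993 0.04080021 0.01703789]
clip_left 0.88 [258.9 174.8] [0.639  0.0472 0.015 ] [0.63233181 0.03940898 0.02392049]
plate 0.84 [225.8 299.7] [ 0.2937 -0.2513  0.015 ] [ 0.29589829 -0.24803325  0.00901672]
plate 0.76 [239.9 200. ] [ 0.5258 -0.0047  0.015 ] [ 0.52095215 -0.01100922  0.02268029]
bar_pivot 0.82 [264. 166.] [0.6781 0.0698 0.015 ] [0.6668618  0.05703933 0.02917421]
bar_end 0.79 [263.3 123.2] [0.8244 0.2493 0.015 ] [0.66484653 0.06537399 0.18256908]
bar_end 0.72 [254.  200.8] [ 0.5557 -0.0322  0.015 ] [ 0
[... 340 characters left out ...]
id_home 0.59 [356.6 183.1] [ 0.6242 -0.0226  0.015 ] [ 0.62403024 -0.02242865  0.0155801 ]
guide_left 0.79 [342.  120.4] [0.601  0.0498 0.015 ] [0.60031086 0.04993683 0.01756884]
clip_left 0.67 [300.5 174.1] [ 0.5575 -0.0117  0.015 ] [ 0.55639143 -0.01012615  0.02153531]
clip_left 0.62 [369.5 127.6] [0.6326 0.0419 0.015 ] [0.62965145 0.04253025 0.02288736]
plate 0.94 [279.4 160.8] [0.5323 0.0041 0.015 ] [0.53169872 0.00542486 0.02178787]
bar_pivot 0.8 [401.5 109.9] [0.6659 0.0611 0.015 ] [0.65065526 0.06210456 0.04784599]
cup 0.66 [392.1 265.9] [ 0.6801 -0.1322  0.015 ] [ 0.66567788 -0.11590277  0.04365031]
cup 0.4 [300.7 176.7] [ 0.5578 -0.0148  0.015 ] [ 0.55676275 -0.01320471  0.02151406]
```

View pics/both0.png

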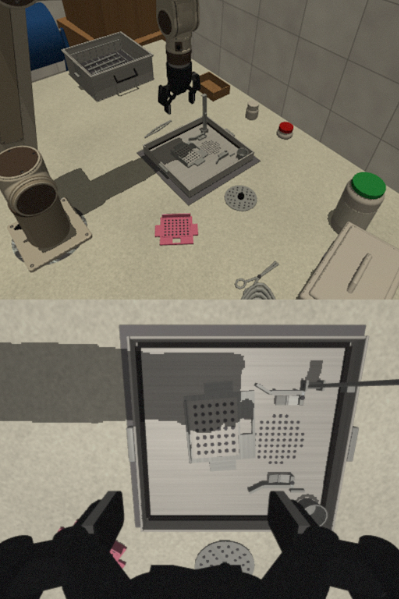

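```bash
cat > hm.py <<'E'
from h import *
def cloud(p,W,roi=None):
    z=p['z_map']; v,u=np.nonzero(z>0); d=z[v,u]
    P=np.linalg.inv(p['K'])@np.vstack([u*d,v*d,d]); return (W[:3,:3]@P).T+W[:3,3],u,v
E
python3 - <<'E'
from hm import *
p,W=shot('wrist')
P,u,v=cloud(p,W)
m=(P[:,0]>.38)&(P[:,0]<.78)&(P[:,1]>-.22)&(P[:,1]<.16)
h=np.histogram(P[m,2],bins=np.arange(-.01,.2,.004)); print([(round(b,3),int(c)) for c,b in zip(*h) if c])
r=m&(abs(P[:,2]-.045)<.004)
print(cv2.minAreaRect((P[r][:,:2]*1000).astype(np.float32)))
H=np.full((384,512),0,np.uint8); H[v,u]=np.clip(P[:,2]*1000*5,0,255)
a=np.hstack([cv2.resize(x[60:320,150:490],None,fx=2.3,fy=2.3) for x in [p['image']]])
b=cv2.applyColorMap(H,cv2.COLORMAP_JET)[90:260,200:400]
cv2.imwrite('pics/hm.png',cv2.resize(b,None,fx=3,fy=3,interpolation=0))
cv2.imwrite('pics/w1.png',cv2.resize(p['image'][90:260,200:400],None,fx=3.5,fy=3.5))
f=(P[:,0]>.44)&(P[:,0]<.68)&(P[:,1]>-.1)&(P[:,1]<.1)&(P[:,2]>.03)&(P[:,2]<.042)
print(f.sum(),P[f].mean(0)); print(P[f][::max(1,f.sum()//20)].round(3))
E
```

```text
[(np.float64(-0.006), 36), (np.float64(-0.002), 21038), (np.float64(0.002), 6182), (np.float64(0.006), 5), (np.float64(0.01), 1860), (np.float64(0.014), 38157), (np.float64(0.018), 11860), (np.float64(0.022), 4296), (np.float64(0.026), 1972), (np.float64(0.03), 1472), (np.float64(0.034), 1489), (np.float64(0.038), 1499), (np.float64(0.042), 4841), (np.float64(0.046), 339), (np.float64(0.05), 7), (np.float64(0.054), 9), (np.float64(0.058), 12), (np.float64(0.062), 22), (np.float64(0.066), 13), (np.float64(0.07), 7), (np.float64(0.074), 11), (np.float64(0.078), 7), (np.float64(0.082), 11), (np.float64(0.086), 13), (np.float64(0.09), 12), (np.float64(0.094), 13), (np.float64(0.098), 21), (np.float64(0.102), 34), (np.float64(0.106), 30), (np.float64(0.11), 119), (np.float64(0.114), 17), (np.float64(0.118), 16), (np.float64(0.122), 14), (np.float64(0.126), 17), (np.float64(0.13), 18), (np.float64(0.134), 22), (np.float64(0.138), 22), (np.float64(0.142), 25), (np.float64(0.146), 43), (np.float64(0.15), 25), (np.float64(0.154), 22), (np.float64(0.158), 30), (np.float64(0.162), 28), (np.float64(0.166), 33), (np.float64(0.17), 39), (np.float64(0.174), 40), (np.float64(0.178), 37), (np.float64(0.182), 15)]
((563.1510009765625, -18.262954711914062), (319.9972229003906, 280.23773193359375), 0.014129062183201313)
500 [0.56876261 0.01631693 0.0341591 ]
[[ 0.647  0.069  0.031]
 [ 0.647  0.066  0.031]
 [ 0.672  0.065  0.033]
 [ 0.647  0.061  0.031]
 [ 0.651  0.06   0.04 ]
 [ 0.592  0.056  0.03 ]
 [ 0.635  0.054  0.03 ]
 [ 0.616  0.05   0.03 ]
 [ 0.645  0.044  0.032]
 [ 0.485  0.038  0.037]
 [ 0.484  0.03   0.036]
 [ 0.486  0.021  0.036]
 [ 0.487  0.012  0.035]
 [ 0.486  0.003  0.037]
 [ 0.487 -0.007  0.036]
 [ 0.488 -0.015  0.037]
 [ 0.488 -0.026  0.037]
 [ 0.491 -0.037  0.032]
 [ 0.49  -0.046  0.038]
 [ 0.613 -0.086  0.03 ]]
```

View pics/w1.png

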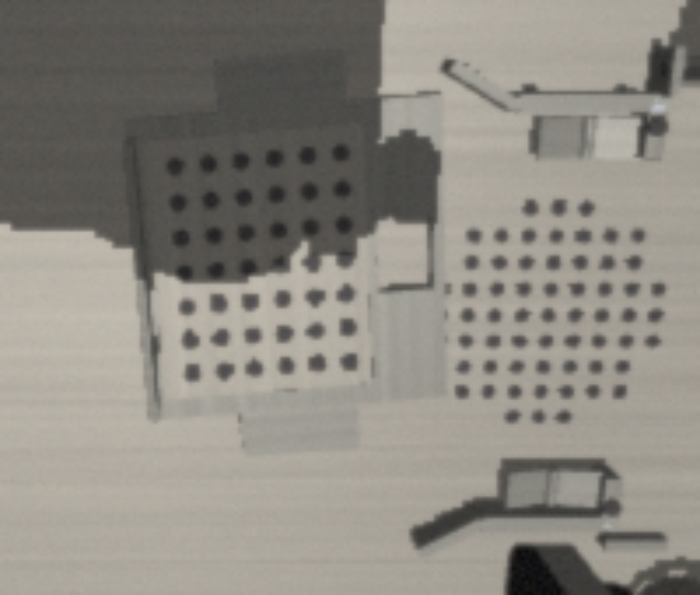

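The picture shows the perforated plate with its flange on the left, running from (135,160) to (155,410), and its window at (405,255). The left guide and clip are at (585,130), the right ones at (550,490). There's no pink here, so this is the right plate. Next I'll fit the lid and the bar angle from depth.

```bash
cat > fit.py <<'E'
from hm import *
def line(A,dep_ax):
    "fit coord dep_ax as linear fn of other, robust"
    o=1-dep_ax; k=np.ones(len(A),bool)
    for _ in range(4):
        c=np.polyfit(A[k,o],A[k,dep_ax],1); r=A[:,dep_ax]-np.polyval(c,A[:,o]); k=abs(r)<max(.0015,2*np.std(r[k]))
    return c,k.sum(),np.std(r[k])
def sel(P,x0,x1,y0,y1,z0,z1):
    return P[(P[:,0]>x0)&(P[:,0]<x1)&(P[:,1]>y0)&(P[:,1]<y1)&(P[:,2]>z0)&(P[:,2]<z1)]
E
python3 - <<'E'
from fit import *
p,W=shot('wrist'); P,u,v=cloud(p,W)
for nm,b,ax in [('left',(.405,.423,-.12,.1),0),('right',(.703,.721,-.1,.05),0),('top',(.43,.62,.105,.13),1),('bot',(.46,.54,-.17,-.145),1)]:
    A=sel(P,*b,.0425,.048); c,n,s=line(A,ax); print(nm,n,c.round(4),'at mid',np.polyval(c,-.018 if ax==0 else .563).round(4),s)
for nm,b in [('gL',(.602,.640,.03,.07)),('gR',(.602,.64,-.11,-.07))]:
    A=sel(P,*b,.027,.032); print(nm,len(A),np.percentile(A[:,1],[2,50,98]).round(4),np.percentile(A[:,0],[2,98]).round(4))
A=sel(P,.47,.51,-.08,.06,.034,.040); c,n,s=line(A,0); print('flange',n,c.round(4),A.min(0).round(4),A.max(0).round(4))
A=sel(P,.62,.72,.0,.13,.05,.2); 
for z in np.arange(.05,.19,.02): 
    B=A[abs(A[:,2]-z)<.01]; print(z.round(2),len(B),np.median(B,0).round(4) if len(B) else '',B[:,0].min().round(3),B[:,0].max().round(3))
q,V=shot('scene'); P2,_,_=cloud(q,V); A=sel(P2,.62,.72,-.03,.13,.06,.2)
for z in np.arange(.07,.2,.02): 
    B=A[abs(A[:,2]-z)<.01]; print('sc',z.round(2),len(B),np.median(B,0).round(4) if len(B) else '')
E
```

```text
left 844 [0.002  0.4151] at mid 0.4151 0.0013652560386895867
right 755 [0.002  0.7114] at mid 0.7114 0.0021385508559829494
top 886 [0.0033 0.1177] at mid 0.1196 0.0011678574792580107
bot 249 [ 0.0007 -0.1558] at mid -0.1554 0.0011298487924010817
gL 176 [0.05   0.0521 0.0543] [0.6029 0.6386]
gR 156 [-0.0911 -0.088  -0.0852] [0.6034 0.6396]
flange 225 [-0.0823  0.487 ] [ 0.4824 -0.0472  0.0344] [0.4915 0.0412 0.0389]
0.05 22 [0.6514 0.0622 0.0557] 0.65 0.652
0.07 62 [0.6515 0.0623 0.0659] 0.65 0.668
0.09 58 [0.6511 0.0641 0.0908] 0.65 0.657
0.11 222 [0.6562 0.0621 0.1118] 0.65 0.668
0.13 92 [0.6511 0.0661 0.1308] 0.65 0.653
0.15 140 [0.6515 0.0667 0.1485] 0.65 0.668
0.17 171 [0.6512 0.0681 0.1709] 0.65 0.66
0.19 36 [0.6511 0.069  0.1822] 0.65 0.652
sc 0.07 51 [0.6631 0.0651 0.0706]
sc 0.09 55 [0.6625 0.0661 0.0904]
sc 0.11 58 [0.6628 0.0671 0.1097]
sc 0.13 56 [0.6633 0.0684 0.1296]
sc 0.15 66 [0.6635 0.0694 0.1498]
sc 0.17 51 [0.6639 0.0705 0.1672]
sc 0.19 78 [0.6632 0.0749 0.188 ]
```

Lid yaw is about 0 and home is at (0.623,-0.018). The flange centre is at (0.487,-0.003) with yaw +0.08. The bar stands at x≈0.661, about upright. I'll go and grip the flange.

```bash
python3 -m creep '[[[-3,-13,0],[0,0,-0.08]],[[0,0,40],[0,0,0]],[[0,0,40],[0,0,0]],[[0,0,40],[0,0,0]],[[0,0,0],[0,0,0]],[[0,0,0],[0,0,0]]]' 40
python3 - <<'E'
from fit import *
T=pose(); print(T.round(4))
p,W=shot('wrist'); P,u,v=cloud(p,W); cv2.imwrite('pics/w2.png',p['image'])
A=sel(P,.47,.51,-.08,.06,.034,.040); print(len(A),A.min(0),A.max(0)); c,n,s=line(A,0); print('flange',n,c.round(4))
E
```

```text
clock: 2.1
eef_pos: [0.488, -0.003, 0.0796]
tool_rot: [0.678, 0.735, 0.001, 0.001]
ft_force: [0.3, 0.6, 0.4]
grip_width: 0.0398
grasp_force: 0.0
[[-7.990e-02  9.968e-01  1.700e-03  4.880e-01]
 [ 9.968e-01  7.990e-02 -0.000e+00 -3.000e-03]
 [-2.000e-04  1.700e-03 -1.000e+00  7.960e-02]
 [ 0.000e+00  0.000e+00  0.000e+00  1.000e+00]]
465 [ 0.48240797 -0.04752452  0.03518376] [0.4916245  0.04142159 0.03915314]
flange 465 [-0.0799  0.4867]
```

View pics/w2.png

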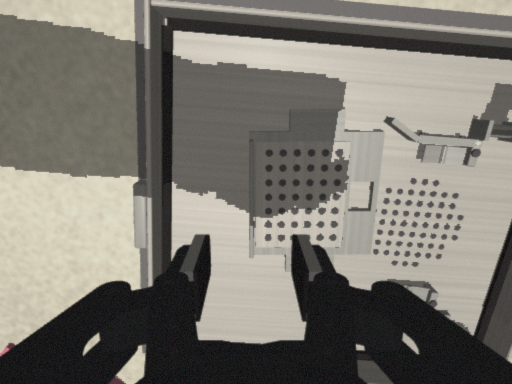

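The fingers, at (197,265) and (310,265), straddle the flange line at column 252. I'll descend and grip.

```bash
python3 -m creep '[[[0,-1,20],[0,0,0]],[[0,0,20],[0,0,0]],[[0,0,10],[0,0,0]],[[0,0,4],[0,0,0]],[[0,0,0],[0,0,0]],[[0,0,0],[0,0,0]]]' 40 && python3 -m creep '[[[0,0,0],[0,0,0]],[[0,0,0],[0,0,0]],[[0,0,0],[0,0,0]],[[0,0,0],[0,0,0]],[[0,0,0],[0,0,0]],[[0,0,0],[0,0,0]]]' 0
```

```text
clock: 2.9
eef_pos: [0.4867, -0.0031, 0.025]
tool_rot: [0.678, 0.735, 0.0, 0.001]
ft_force: [0.5, -0.2, -0.9]
grip_width: 0.0396
grasp_force: 0.0
clock: 3.65
eef_pos: [0.486, -0.0031, 0.0243]
tool_rot: [0.678, 0.735, -0.0, -0.0]
ft_force: [-0.4, 0.1, 0.3]
grip_width: -0.0002
grasp_force: 0.0
```

Run:
```python
from fit import *
p,W=shot('wrist'); P,u,v=cloud(p,W); a=p['image'][60:340,130:420]
q,V=shot('scene'); b=q['image'][190:290,190:350]
print(bot.get_obs()['grip_width'],pose()[:3,3])
cv2.imwrite('pics/w3.png',np.hstack([cv2.resize(a,(400,386)),cv2.resize(b,(400,386))]))
A=sel(P,.46,.53,-.08,.06,.033,.040); print(len(A)); c,n,s=line(A,0); print('flange',n,c.round(4),A.min(0),A.max(0))
```

```text
0.00022855382223214402 [ 0.48597519 -0.00305887  0.02428851]
469
flange 469 [-0.0819  0.4868] [ 0.48215707 -0.00268598  0.03335344] [0.48840966 0.0414583  0.03887661]
```

View pics/w3.png

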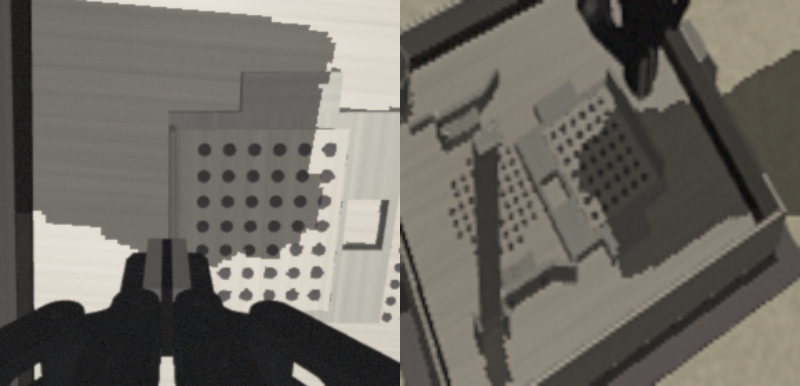

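The fingers read closed, yet the flange seems to lie in or at the slot between them. A small forward test push will show which.

```bash
python3 -m creep '[[[0,2,0],[0,0,0]],[[0,2,0],[0,0,0]],[[0,2,0],[0,0,0]],[[0,0,0],[0,0,0]]]' 0
python3 - <<'E'
from fit import *
p,W=shot('wrist'); P,u,v=cloud(p,W)
A=sel(P,.46,.53,-.08,.06,.033,.040); c,n,s=line(A,0); print('flange',n,c.round(4),A.min(0),A.max(0),pose()[:3,3])
o=bot.get_obs();print(o['grip_width'],o['grasp_force'],o['ft_force'])
E
```

```text
clock: 4.25
eef_pos: [0.4922, -0.0026, 0.0243]
tool_rot: [0.678, 0.735, 0.0, 0.0]
ft_force: [-0.0, -0.3, 0.1]
grip_width: 0.0004
grasp_force: 0.0
flange 435 [-0.0857  0.487 ] [ 0.48212631 -0.00301658  0.03316184] [0.48851215 0.04148141 0.03919759] [ 0.49205061 -0.00257751  0.02427185]
9.945903512070068e-05 0.0 [-0.58672763 -0.01801653  0.21370858]
```

Run:
```python
from fit import *
p,W=shot('wrist'); T=pose(); P,u,v=cloud(p,W)
print('tcp px',proj(p,W,T[:3,3]),'flange ends',proj(p,W,[.483,.041,.037]),proj(p,W,[.4908,-.046,.037]))
Q=(P-T[:3,3])@T[:3,:3]  # tool coords
m=(abs(Q[:,0])<.03)&(abs(Q[:,1])<.04)&(Q[:,2]<-.0)
for a in range(-40,16,2):
    k=(abs(Q[:,0])<.05)&(abs(Q[:,1])<.012)&(abs(Q[:,2]*1000-a)<1)
    if k.any(): print(a,k.sum(),'x',(Q[k,0].min()*1e3).round(1),(Q[k,0].max()*1e3).round(1),'y',(Q[k,1].min()*1e3).round(1),(Q[k,1].max()*1e3).round(1), 'v',v[k].min())
for n in ['scene','side']:
    q,V=shot(n); print(n,proj(q,V,T[:3,3]),dep(q,V,proj(q,V,T[:3,3])))
    P2,_,_=cloud(q,V); Q=(P2-T[:3,3])@T[:3,:3]
    k=(abs(Q[:,0])<.03)&(abs(Q[:,1])<.03)&(Q[:,2]<-.02); print('lowest finger pts',np.sort(Q[k,2])[-8:].round(4), Q[k][np.argsort(Q[k,2])[-5:]].round(3))
    c=proj(q,V,T[:3,3]).astype(int); b=q['image'][c[1]-45:c[1]+45,c[0]-60:c[0]+60]; cv2.imwrite(f'pics/c_{n}.png',cv2.resize(b,(400,300)))
cv2.imwrite('pics/c.png',np.hstack([cv2.imread('pics/c_scene.png'),cv2.imread('pics/c_side.png')]))
```

```text
tcp px [252.19448918 224.69838848] flange ends [242.03295364 155.49957567] [244.56723612 299.51574227]
-40 75 x 6.7 11.6 y -11.7 11.0 v 234
-38 42 x 6.4 11.7 y -9.9 7.8 v 233
-36 14 x 10.3 10.9 y -7.5 4.5 v 233
-14 158 x 1.1 44.5 y -6.2 -3.4 v 155
-12 286 x 0.2 44.4 y -6.3 -3.4 v 155
-10 11 x 22.6 44.7 y -6.1 -3.4 v 154
-8 5 x 43.7 44.8 y -5.5 -3.4 v 153
-6 2 x 43.7 44.3 y -4.0 -3.5 v 153
-4 4 x 44.0 44.6 y -6.2 -4.6 v 152
-2 3 x 43.7 44.7 y -5.2 -3.5 v 151
0 34 x -9.8 44.5 y -5.8 11.9 v 151
2 1887 x -12.6 49.8 y -6.4 12.0 v 141
4 594 x -11.3 49.7 y -6.4 11.9 v 141
6 3 x 49.3 49.5 y -5.9 2.7 v 141
8 416 x -14.8 49.8 y -12.0 10.9 v 140
10 407 x -16.5 50.0 y -12.0 11.6 v 139
scene [281.92257511 222.96194985] [ 0.49140712 -0.0033534   0.02316622]
lowest finger pts [-0.0401 -0.04   -0.0399 -0.0396 -0.0394 -0.0389 -0.038  -0.0348] [[ 0.012  0.001 -0.04 ]
 [ 0.012  0.006 -0.039]
 [ 0.011  0.002 -0.039]
 [ 0.007  0.007 -0.038]
 [ 0.007  0.007 -0.035]]
side [229.96338904 202.35101   ] [ 0.48744455 -0.0088653   0.03178709]
lowest finger pts [-0.0397 -0.0385 -0.0384 -0.037  -0.0359 -0.0356 -0.0351 -0.0337] [[-0.01   0.004 -0.037]
 [-0.008 -0.002 -0.036]
 [-0.01  -0.    -0.036]
 [-0.009 -0.007 -0.035]
 [-0.003 -0.005 -0.034]]
```

View pics/c.png

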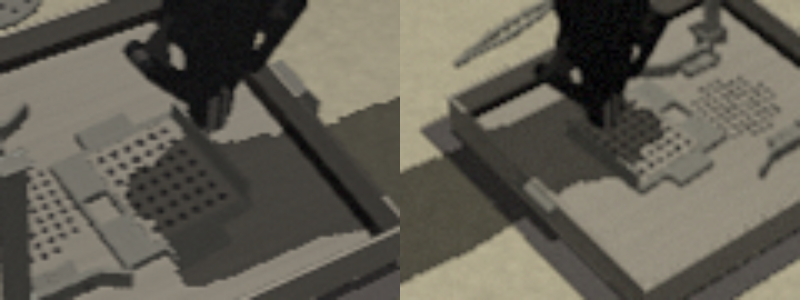

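All three cameras show the finger ends about 35 mm higher than the nominal TCP: they end above the flange and touch nothing. I'll back off 6 mm, open, and descend further in small steps while watching the force.

```bash
python3 -m creep '[[[0,-5,0],[0,0,0]],[[0,0,0],[0,0,0]],[[0,0,0],[0,0,0]],[[0,0,0],[0,0,0]],[[0,0,6],[0,0,0]],[[0,0,6],[0,0,0]],[[0,0,0],[0,0,0]]]' 40
python3 - <<'E'
from fit import *
T=pose()
for n in ['wrist','scene','side']:
    q,V=shot(n); P2,_,v=cloud(q,V); Q=(P2-T[:3,3])@T[:3,:3]
    k=(abs(Q[:,0])<.03)&(abs(Q[:,1])<.045)&(Q[:,2]<-.015)&(P2[:,2]>.042); B=Q[k]; print(n,B[np.argsort(B[:,2])[-6:]].round(3).tolist())
    if n=='wrist': cv2.imwrite('pics/w4.png',q['image'])
E
```

```text
clock: 5.32
eef_pos: [0.4862, -0.003, 0.0114]
tool_rot: [0.678, 0.735, -0.001, -0.001]
ft_force: [-0.2, 1.0, 0.2]
grip_width: 0.0399
grasp_force: 0.0
wrist [[0.0, -0.021, -0.035], [0.001, 0.019, -0.035], [0.001, -0.021, -0.035], [0.002, -0.021, -0.035], [0.001, -0.021, -0.034], [0.001, 0.019, -0.034]]
scene [[0.007, 0.029, -0.037], [-0.01, -0.019, -0.037], [0.007, -0.018, -0.037], [0.003, -0.019, -0.035], [-0.001, -0.019, -0.035], [-0.006, -0.02, -0.033]]
side [[-0.002, 0.019, -0.038], [-0.004, -0.026, -0.038], [-0.008, 0.022, -0.037], [0.004, 0.021, -0.037], [-0.008, -0.026, -0.037], [-0.005, 0.02, -0.036]]
```

Tips really are 34–35 mm behind the reported TCP, so I need another 20 mm down.

```bash
python3 -m creep '[[[0,0,6],[0,0,0]],[[0,0,6],[0,0,0]],[[0,0,4],[0,0,0]],[[0,0,3],[0,0,0]],[[0,0,0],[0,0,0]],[[0,0,0],[0,0,0]]]' 40 && python3 -m creep '[[[0,0,0],[0,0,0]],[[0,0,0],[0,0,0]],[[0,0,0],[0,0,0]],[[0,0,0],[0,0,0]],[[0,0,0],[0,0,0]]]' 0
```

```text
clock: 6.22
eef_pos: [0.4871, -0.003, -0.0066]
tool_rot: [0.678, 0.735, 0.0, 0.0]
ft_force: [0.2, 0.1, 0.3]
grip_width: 0.0401
grasp_force: 0.0
clock: 6.85
eef_pos: [0.4874, -0.003, -0.0064]
tool_rot: [0.678, 0.735, 0.0, 0.0]
ft_force: [-0.0, -0.6, 2.7]
grip_width: 0.001
grasp_force: 54.2
```

The flange is gripped at 54 N. I'll straighten the plate and shift it 15 mm towards -y.

```bash
python3 -m creep '[[[0,0,0],[0,0,0.03]],[[0,0,0],[0,0,0.03]],[[0,0,0],[0,0,0.02]],[[-4,0,0],[0,0,0]],[[-4,0,0],[0,0,0]],[[-4,0,0],[0,0,0]],[[-3,0,0],[0,0,0]],[[0,0,0],[0,0,0]],[[0,0,0],[0,0,0]]]'
python3 - <<'E'
from fit import *
p,W=shot('wrist'); P,u,v=cloud(p,W); cv2.imwrite('pics/w5.png',p['image'])
A=sel(P,.46,.53,-.08,.06,.033,.040); c,n,s=line(A,0); print('flange',n,c.round(4),A.min(0),A.max(0),pose()[:3,3])
A=sel(P,.53,.62,-.03,.07,.0195,.0235);print('plate pts',A.min(0),A.max(0),len(A))
A=sel(P,.53,.57,.03,.07,.0195,.0235);print('left ear y',np.percentile(A[:,1],[50,95,99]), 'x',np.percentile(A[A[:,1]>.038][:,0],[1,99]))
for n,b in [('front',(.55,.60,-.06,.03))]: pass
for q in ['plate','guide_left','clip_left','lid_home']:
    for r in vision.place_of(p,q)[:1]: print(q,round(r['score'],2),ray(p,W,r['position'],.015).round(4))
E
```

```text
clock: 7.98
eef_pos: [0.4874, -0.0181, -0.0064]
tool_rot: [0.707, 0.707, 0.0, 0.0]
ft_force: [-0.6, 0.2, 4.9]
grip_width: 0.0014
grasp_force: 54.4
flange 792 [-0.0017  0.4861] [ 0.47237043 -0.06341502  0.03303733] [0.50021228 0.02666701 0.03997238] [ 0.4873971  -0.01809472 -0.00639589]
plate pts [ 0.53000807 -0.02999971  0.01950241] [0.60311823 0.06491446 0.02349984] 13363
left ear y [0.03846588 0.04670755 0.04723321] x [0.53026012 0.55438475]
plate 0.8 [ 0.5348 -0.0186  0.015 ]
guide_left 0.64 [0.6034 0.0502 0.015 ]
lid_home 0.81 [ 0.6267 -0.0205  0.015 ]
```

View pics/w5.png

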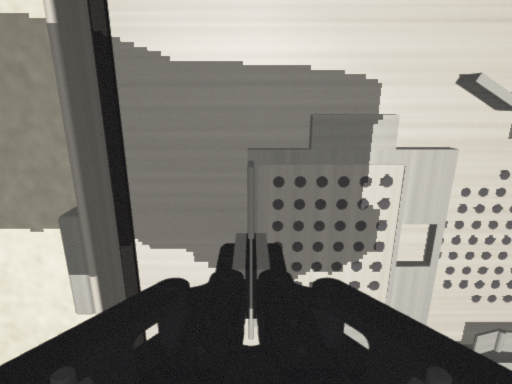

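The plate is straight and centred (y≈-0.0184), and the flange is held in the fingers at (250,290). I'll push it forward.

```bash
python3 -m creep '[[[0,8,0],[0,0,0]],[[0,10,0],[0,0,0]],[[0,10,0],[0,0,0]],[[0,10,0],[0,0,0]],[[0,8,0],[0,0,0]],[[0,6,0],[0,0,0]],[[0,0,0],[0,0,0]]]'
```

```text
clock: 9.1
eef_pos: [0.5396, -0.0182, -0.0064]
tool_rot: [0.707, 0.707, 0.0, 0.0]
ft_force: [-0.2, 0.6, 5.0]
grip_width: 0.0011
grasp_force: 54.5
```

```bash
python3 -m creep '[[[0,3,0],[0,0,0]],[[0,3,0],[0,0,0]],[[0,3,0],[0,0,0]],[[0,3,0],[0,0,0]],[[0,3,0],[0,0,0]],[[0,0,0],[0,0,0]]]'
```

```text
clock: 9.85
eef_pos: [0.5537, -0.0182, -0.0064]
tool_rot: [0.707, 0.707, -0.0, -0.0]
ft_force: [-1.4, 0.0, 7.2]
grip_width: 0.0011
grasp_force: 54.7
```

```bash
python3 -m creep '[[[0,3,0],[0,0,0]],[[0,3,0],[0,0,0]],[[0,3,0],[0,0,0]],[[0,3,0],[0,0,0]],[[0,2,0],[0,0,0]],[[0,2,0],[0,0,0]],[[0,0,0],[0,0,0]]]'
```

```text
clock: 10.72
eef_pos: [0.5678, -0.0182, -0.0064]
tool_rot: [0.707, 0.707, -0.001, -0.001]
ft_force: [-4.9, 0.3, 10.6]
grip_width: 0.001
grasp_force: 55.6
```

```bash
python3 -m creep '[[[0,1.5,0],[0,0,0]],[[0,1.5,0],[0,0,0]],[[0,1.5,0],[0,0,0]],[[0,1.5,0],[0,0,0]],[[0,0,0],[0,0,0]]]'
```

```text
clock: 11.35
eef_pos: [0.5737, -0.0182, -0.0064]
tool_rot: [0.707, 0.707, -0.002, -0.001]
ft_force: [-6.7, -0.9, 9.9]
grip_width: 0.0014
grasp_force: 55.6
```

```bash
python3 -m creep '[[[0,1,0],[0,0,0]],[[0,1,0],[0,0,0]],[[0,0,0],[0,0,0]]]'
```

```text
clock: 11.72
eef_pos: [0.5756, -0.0182, -0.0064]
tool_rot: [0.707, 0.707, -0.002, -0.001]
ft_force: [-6.0, -0.1, 10.2]
grip_width: 0.0014
grasp_force: 55.7
```

Not at the dead stop yet, so I'll continue in 1 mm rows.

```bash
python3 -m creep '[[[0,1,0],[0,0,0]],[[0,1,0],[0,0,0]],[[0,0,0],[0,0,0]]]'
```

```text
clock: 12.1
eef_pos: [0.5756, -0.0183, -0.0064]
tool_rot: [0.707, 0.707, -0.003, -0.003]
ft_force: [-9.4, 0.3, 14.4]
grip_width: 0.0012
grasp_force: 56.7
```

```bash
python3 -m creep '[[[0,1,0],[0,0,0]],[[0,1,0],[0,0,0]],[[0,0,0],[0,0,0]]]'
python3 - <<'E'
from fit import *
p,W=shot('wrist'); P,u,v=cloud(p,W); cv2.imwrite('pics/w6.png',p['image'])
A=sel(P,.55,.60,-.08,.06,.034,.040); c,n,s=line(A,0); print('flange',n,c.round(4),A.min(0),A.max(0))
for q in ['plate','lid_home']:
    for r in vision.place_of(p,q)[:1]: print(q,round(r['score'],2),ray(p,W,r['position'],.015).round(4))
A=sel(P,.60,.66,-.03,.04,.0,.03); B=A[(A[:,0]<.645)]; print('plate z',np.median(B[:,2]))
A=sel(P,.57,.68,-.06,.03,.018,.025); c=np.polyfit(A[:,0],A[:,2],1); print('tilt x',c)
A=sel(P,.60,.63,.03,.06,.0,.04); print(np.percentile(A[:,1],[5,95]))
E
```

```text
clock: 12.48
eef_pos: [0.5755, -0.0183, -0.0064]
tool_rot: [0.707, 0.707, -0.004, -0.004]
ft_force: [-14.5, -0.4, 18.9]
grip_width: 0.0009
grasp_force: 57.8
flange 807 [-0.0019  0.5747] [ 0.56090694 -0.06384742  0.03402413] [0.58883929 0.02638569 0.03998299]
plate 0.57 [ 0.6249 -0.0192  0.015 ]
plate z 0.02188924976462614
tilt x [-0.00732137  0.02628167]
[0.03154572 0.05850384]
```

View pics/w6.png

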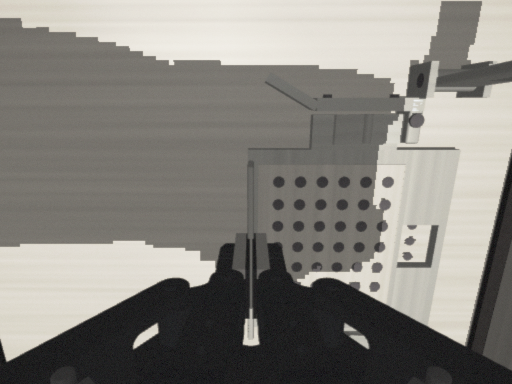

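Dead stop: the force rises while the position stays at 0.5755. The ear front is against the stop at (410,118), and the flange at x=0.5747 puts the plate at 0.6232, which is home. I'll release and retreat upwards.

```bash
python3 -m creep '[[[0,-5,0],[0,0,0]],[[0,0,0],[0,0,0]],[[0,0,0],[0,0,0]],[[0,0,0],[0,0,0]],[[0,0,0],[0,0,0]]]' 30 && python3 -m creep '[[[0,0,-10],[0,0,0]],[[0,0,-25],[0,0,0]],[[0,0,-40],[0,0,0]],[[0,0,-40],[0,0,0]],[[0,0,-45],[0,0,0]],[[0,0,-45],[0,0,0]],[[0,0,0],[0,0,0]],[[0,0,0],[0,0,0]]]' 0
python3 - <<'E'
from fit import *
print(pose().round(4)[:3])
p,W=shot('wrist'); P,u,v=cloud(p,W); cv2.imwrite('pics/w7.png',p['image'])
A=sel(P,.55,.60,-.08,.06,.034,.040); c,n,s=line(A,0); print('flange',n,c.round(4),A.min(0),A.max(0))
A=sel(P,.58,.67,-.06,.025,.018,.025); M=np.c_[A[:,:2],np.ones(len(A))]; print('tilt',np.linalg.lstsq(M,A[:,2],rcond=None)[0],np.median(A[:,2]))
q,V=shot('scene'); P2,_,_=cloud(q,V); A=sel(P2,.62,.72,-.03,.13,.06,.2)
for z in np.arange(.07,.2,.02):
    B=A[abs(A[:,2]-z)<.01]; print('sc',z.round(2),len(B),np.median(B,0).round(4) if len(B) else '')
E
```

```text
clock: 13.25
eef_pos: [0.5771, -0.018, -0.0069]
tool_rot: [0.707, 0.707, -0.0, -0.0]
ft_force: [-0.7, -0.5, 0.3]
grip_width: 0.0303
grasp_force: 0.0
clock: 14.25
eef_pos: [0.5769, -0.018, 0.1986]
tool_rot: [0.707, 0.707, 0.0, 0.0]
ft_force: [-0.5, 0.1, -0.7]
grip_width: -0.0002
grasp_force: 0.0
[[ 0.000e+00  1.000e+00  5.000e-04  5.769e-01]
 [ 1.000e+00 -0.000e+00  0.000e+00 -1.800e-02]
 [ 0.000e+00  5.000e-04 -1.000e+00  1.986e-01]]
flange 195 [-0.0075  0.5743] [ 0.57309133 -0.06273961  0.03483478] [0.57532265 0.02621734 0.03932629]
tilt [-0.0081172   0.00046879  0.02684487] 0.02180529082333582
sc 0.07 51 [0.6633 0.0651 0.0702]
sc 0.09 57 [0.6627 0.0662 0.091 ]
sc 0.11 58 [0.6632 0.0672 0.1104]
sc 0.13 56 [0.6631 0.0683 0.13  ]
sc 0.15 68 [0.6639 0.0692 0.1505]
sc 0.17 49 [0.6636 0.0705 0.1673]
sc 0.19 78 [0.6627 0.075  0.1879]
```

The plate stayed home and flat. Now over the bar to its +y side, then down.

```bash
python3 -m creep '[[[40,0,0],[0,0,0]],[[40,0,0],[0,0,0]],[[38,0,0],[0,0,0]],[[0,40,0],[0,0,0]],[[0,44,0],[0,0,0]],[[0,0,25],[0,0,0]],[[0,0,25],[0,0,0]],[[0,0,18],[0,0,0]],[[0,0,0],[0,0,0]],[[0,0,0],[0,0,0]]]' 0
python3 - <<'E'
from fit import *
T=pose()
q,V=shot('scene'); P2,_,v=cloud(q,V); Q=P2
k=(abs(Q[:,0]-T[0,3])<.03)&(abs(Q[:,1]-T[1,3])<.025)&(Q[:,2]>.06); B=Q[k]; print(B[np.argsort(B[:,2])[:5]].round(3).tolist(), np.percentile(B[:,1],[2,98]))
c=proj(q,V,T[:3,3]).astype(int); cv2.imwrite('pics/c8.png',cv2.resize(q['image'][c[1]-90:c[1]+60,c[0]-100:c[0]+100],(640,480)))
E
```

```text
clock: 15.6
eef_pos: [0.661, 0.1, 0.1303]
tool_rot: [0.707, 0.707, -0.0, -0.0]
ft_force: [-0.1, 0.6, -0.3]
grip_width: 0.0002
grasp_force: 0.0
[[0.669, 0.11, 0.166], [0.664, 0.111, 0.166], [0.656, 0.11, 0.167], [0.669, 0.106, 0.167], [0.66, 0.111, 0.167]] [0.09506584 0.12479087]
```

View pics/c8.png

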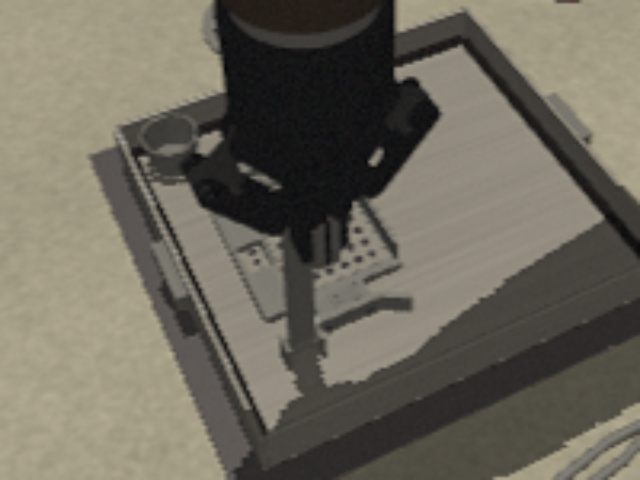

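The tip sits at z=0.166 on the +y side of the bar (bar at (300,270), fingers at (325,240)). I'll swing the bar over along its arc.

```bash
python3 -m creep '[[[-12,0,0],[0,0,0]],[[-12,0,1],[0,0,0]],[[-12,0,2],[0,0,0]],[[-13,0,2],[0,0,0]],[[-13,0,3],[0,0,0]],[[-13,0,4],[0,0,0]],[[-11,0,7],[0,0,0]],[[-11,0,8],[0,0,0]],[[0,0,0],[0,0,0]]]' 0
```

```text
clock: 16.77
eef_pos: [0.66, 0.0018, 0.1018]
tool_rot: [0.708, 0.707, -0.001, -0.001]
ft_force: [0.6, 0.0, -1.0]
grip_width: 0.0
grasp_force: 0.0
```

```bash
python3 -m creep '[[[-10,0,9],[0,0,0]],[[-10,0,10],[0,0,0]],[[-8,0,9],[0,0,0]],[[-9,0,10],[0,0,0]],[[-6,0,11],[0,0,0]],[[-5,0,12],[0,0,0]],[[0,0,0],[0,0,0]]]' 0
python3 - <<'E'
from fit import *
print(pose()[:3,3].round(4)); q,V=shot('side'); P,_,_=cloud(q,V)
c=proj(q,V,[.65,0,.05]).astype(int); cv2.imwrite('pics/c9.png',cv2.resize(q['image'][c[1]-70:c[1]+50,c[0]-80:c[0]+80],(640,480)))
E
```

```text
clock: 17.65
eef_pos: [0.6597, -0.0454, 0.0405]
tool_rot: [0.707, 0.707, -0.001, -0.001]
ft_force: [0.8, -0.5, 0.8]
grip_width: 0.0001
grasp_force: 0.0
[ 0.6597 -0.0454  0.0405]
```

View pics/c9.png

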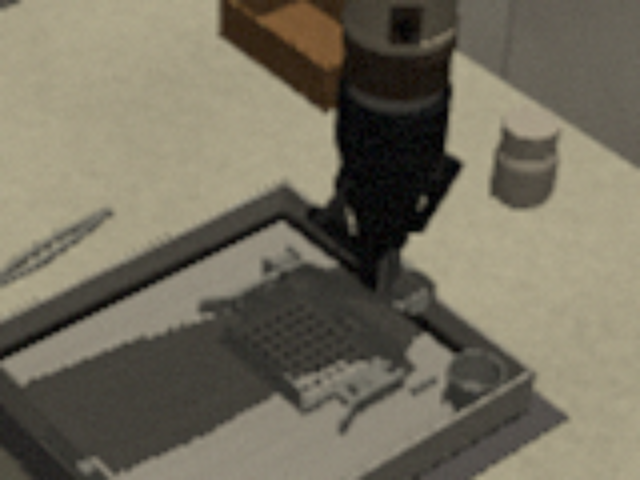

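The bar is following under the finger, its end at (410,295), and the cup at (475,375) is untouched. I'll press it down.

```bash
python3 -m creep '[[[-4,0,11],[0,0,0]],[[-3,0,11],[0,0,0]],[[-1,0,10],[0,0,0]],[[0,0,8],[0,0,0]],[[0,0,5],[0,0,0]],[[0,0,2],[0,0,0]],[[0,0,0],[0,0,0]]]' 0
```

```text
clock: 18.58
eef_pos: [0.6609, -0.0528, -0.0048]
tool_rot: [0.707, 0.707, -0.0, -0.0]
ft_force: [0.9, -0.2, 0.3]
grip_width: -0.0003
grasp_force: 0.0
```

```bash
python3 -m creep '[[[0,0,1],[0,0,0]],[[0,0,1],[0,0,0]],[[0,0,1],[0,0,0]],[[0,0,1],[0,0,0]],[[0,0,0],[0,0,0]]]' 0
```

```text
clock: 19.2
eef_pos: [0.6615, -0.0529, -0.0061]
tool_rot: [0.707, 0.707, 0.001, 0.001]
ft_force: [-4.6, 0.7, 10.6]
grip_width: 0.0003
grasp_force: 5.4
```

```bash
python3 -m creep '[[[0,0,1],[0,0,0]],[[0,0,1],[0,0,0]],[[0,0,0],[0,0,0]]]' 0; python3 -m creep '[[[0,0,-8],[0,0,0]],[[0,0,-30],[0,0,0]],[[0,0,-50],[0,0,0]],[[0,-40,-50],[0,0,0]],[[0,-40,-50],[0,0,0]],[[0,0,-20],[0,0,0]],[[0,0,0],[0,0,0]],[[0,0,0],[0,0,0]]]' 0
python3 - <<'E'
from fit import *
for n in ['wrist','side','scene']:
    p,W=shot(n); P,u,v=cloud(p,W)
    A=sel(P,.654,.667,-.085,.05,.022,.045); 
    c,k,s=line(A[:,[1,2]],1); print(n,'bar slope',c.round(4),k,s)
    A=sel(P,.55,.60,-.06,.025,.034,.040); 
    if len(A)>30: c,k,s=line(A,0); print('flange',k,c.round(4))
    A=sel(P,.58,.645,-.06,.025,.018,.025); M=np.c_[A[:,:2],np.ones(len(A))]; print('tilt',np.linalg.lstsq(M,A[:,2],rcond=None)[0].round(4),np.median(A[:,2]))
    for q in ['plate','bar_end','cup','round_plate']:
        for r in vision.place_of(p,q)[:2]: print(q,round(r['score'],2),ray(p,W,r['position'],.027 if q=='bar_end' else .015).round(4))
E
```

```text
clock: 19.58
eef_pos: [0.6616, -0.0529, -0.0063]
tool_rot: [0.707, 0.707, 0.001, 0.001]
ft_force: [-6.7, 1.5, 18.7]
grip_width: 0.0001
grasp_force: 9.2
clock: 20.58
eef_pos: [0.5825, -0.0529, 0.1934]
tool_rot: [0.707, 0.707, -0.001, -0.001]
ft_force: [-0.4, 0.6, 0.2]
grip_width: 0.0001
grasp_force: 0.0
wrist bar slope [0.0006 0.0273] 1476 0.0006451635129280638
flange 219 [-0.0011  0.5744]
tilt [ 0.0007 -0.      0.0215] 0.021911840841943697
plate 0.91 [ 0.3181 -0.2275  0.015 ]
plate 0.76 [ 0.6253 -0.018   0.015 ]
bar_end 0.95 [ 0.6606 -0.0942  0.027 ]
cup 0.88 [ 0.6783 -0.1345  0.015 ]
side bar slope [0.004  0.0275] 132 0.0017358435941941495
flange 28 [-0.0075  0.5742]
tilt [0.0026 0.0054 0.0204] 0.022089382869319718
plate 0.7 [ 0.299  -0.2485  0.015 ]
bar_end 0.49 [ 0.665  -0.0941  0.027 ]
cup 0.74 [ 0.6823 -0.1386  0.015 ]
round_plate 0.85 [ 0.5466 -0.2721  0.015 ]
round_plate 0.42 [ 0.672  -0.0823  0.015 ]
scene bar slope [0.0022 0.0273] 267 0.0007515225959434194
flange 47 [-0.0021  0.5776]
tilt [-0.0009 -0.0009  0.0227] 0.022139350013530845
plate 0.66 [ 0.31   -0.2065  0.015 ]
plate 0.55 [ 0.623  -0.0207  0.015 ]
bar_end 0.86 [ 0.6558 -0.0995  0.027 ]
cup 0.5 [ 0.6751 -0.1257  0.015 ]
```

The bar is fully down: slope about 0.001 and top at 27.3 mm. The plate is home and flat, and the robot is clear.

```bash
python3 -c "
from workcell import workorder
print(workorder.job_done())"
```

```text
the job is handed in; nothing more can be done
None
```

The job is handed in: by my last camera measurements the plate sits flat and home under both clips, the bar is fully down over it, and nothing was left touching; the hand-in call gave no verdict.

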